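# Turn a trolley wheel on its repair stand until the valve is at the top

## Robot

A 6-joint arm with a two-finger parallel gripper is mounted at the origin on the work surface; the furniture and walls round the work are solid. World frame = base frame: x ahead of the robot, y to its left, z up, the work surface at z = 0. Lengths are in mm, angles in degrees, forces in N, time in s.
With the tool pointing down it reaches from about 350 to 850 mm from the base axis. Payload 8.1 kg.
Tool frame: the origin (TCP) lies where the fingers leave the gripper's body, on its centre line; the fingertips stand 73 mm ahead of it and the grasp point (between the pads) lies 54 mm ahead of it; z points along the fingers, y is the line along which they close (so a half turn about z gives the same grasp; the last joint's range is limited). The gripper opens to 85 mm and grips with 20 to 120 N. Pads are 22 mm wide; open, the fingers measure 114 mm over their backs; the gripper's body (76 mm by 85 mm) begins 54 mm behind the grasp point. The pads swing forward as they close: fully open they stand 13 mm farther back than shut.
Start: joints at [72.227, 7.471, 85.268, -0, 87.261, -4.893], TCP at [133.724, 584.913, 303.892] pointing down, gripper open.
Joint ranges: [-169.43, 169.43], [-51.17, 129.36], [1.28, 143.12], [-76.62, 256.62], [0, 156.53], [-152.29, 152.29]. Speed limits (degrees/s): [136.94, 136.94, 159.86, 180, 180, 180].

## Interface

Orientations are given as [roll, pitch, yaw] about the fixed x, y, z axes, in that order (R = Rz(yaw) Ry(pitch) Rx(roll)).
In Python, from bench import sense, optics, r gives the robot as it stands.
- The arm moves only by the tool servo_tool, never from a script. Its argument "plan" is a list that holds one entry, the list of rows, each a list of 5 numbers: the shift along the world's x, y, z in m, then the turn about the world's z in degrees, then the finger opening in m, from 0 to 0.0854. A call has 1 to 10 rows; each row shifts and turns the commanded pose from where the row before left it; what a row does not reach is not made up. A row lasts 1/10 s, in which the tool goes at most 50 mm and 8.59 degrees, less where a joint would pass 70% of its speed; a pose out of reach is approached as far as the arm can. A call is refused whole if a number of a shift passes 0.05 or a number of a turn 8.59, either way. A call with a gripper value outside its range is refused whole. The fingers move at their own pace and stop on an object; "force" is the grip in N (left out, the last holds). Time passes only in rows, so rows that do not move let the fingers close. It gives the time, the measured TCP pose, the force, the opening and the grip force at its end, in the units of the state.
- sense(): the state, without advancing time (a new reading comes with each control period).
- optics.snapshot(name): name is "scene" or "side" or "wrist"; returns a dict with "frame" (384x512x3 uint8, blue, green, red), "fx", "fy", "cx", "cy" (pixels), "cam_to_world" (4x4, takes a point from camera to world coordinates). Camera axes: x right, y down, z forward; pixel columns grow to the right and rows downward; lengths in mm; the calibration is good to about 2 mm. A picture is of the moment at which its call begins. There is no depth.
- r.hand_in(): hands the job in; it is judged then, once.
The state is a dict: "time": time; "joint_pos": joint angles; "qd": joint speeds; "joint_efforts": joint torques, N m; "tool_pos": TCP position; "tcp_rot": TCP orientation; "ft_force": force on the tool from outside, world axes, zero at the start; "wrist_torque": the same for the moment, N m; "finger_gap": finger opening in mm; "grip_force": force on a finger pad.
Only numpy, scipy, OpenCV 4.12 (cv2) and the standard library are available. Lean on these libraries where they do the work, as an engineer would, in place of code of your own. Each camera call takes 0.05 s, during which the arm holds its last target. There are 200 camera calls.

## Task

Turn the trolley wheel on its repair stand so that its valve ends at the very top of the leaning wheel, in line straight above the axle, ready for the pump. Turn it gently by pushing the spokes with the fingertips: push one spoke part of the way, take the finger off while the valve is still clearly short of the top, then push again, spoke after spoke, as often as it takes. Do not push on the valve itself, leave the other things on the table where they are, and finish with the wheel at rest.

Things in the scene. Friction and masses are not known exactly. Their poses are not given: they have to be found in the camera images.
- stand: fixed wooden repair stand; origin on the table under the wheel's centre, z up, x axis level, away from the robot's side, in the upright plane that holds the axle. Foot 270x200x18 mm, from 60 mm before to 210 mm behind the origin. All else of it (leaning strut, prop) is behind the wheel, over 55 mm from the spokes' middle plane; only the axle end shows in front.
- wheel: wheel leaning back 45 degrees, face up to the robot. Origin on the axle in the spokes' middle plane, 160 mm above the table. x axis: along the axle, away from the robot and 45 degrees down; z axis turns with the wheel, from axle to valve. 285 mm across; tyre 34 mm thick, rim inside radius 106 mm; hub radius 26 mm, standing 34 mm out (with nut) in front of the middle plane; else open but for valve and spokes.
- spoke (a point): middle of one of the five straight spokes, 66 mm from the axle: the one 36 degrees clockwise of the valve as the robot sees it. Spokes are 12x12 mm, at 36, 108, 180, 252 and 324 degrees from the valve, which is midway between two of them. The wheel turns either way, balanced and stiff (about 0.15 N m, 2 N at a spoke's middle): it stays where it is left.
- valve_tip (a point): inner end of the valve stem, 79 mm from the axle. The stem (11 mm thick, black cap, brass, black rubber foot) stands on the rim and points in to the hub, 29 mm long.
- valve: the valve stem, not to be pushed: turns with the wheel and gives a little on its rubber foot; origin on the rim, 108 mm from the axle, axes as wheel.
- tape_roll: bystander: roll of masking tape lying flat, 75 mm wide, 19 mm high, in front of the wheel; origin under its centre
- sanding: bystander: cork sanding block 56x85x24 mm, in front of the wheel; origin under its centre
- bottle: bystander: small brown bottle with black cap, 42 mm wide, 90 mm high, beside the stand on the left; origin under its centre
- ochre: bystander: small jar with black lid, 39 mm wide, 48 mm high, near the left edge; origin under its centre
- spoon: bystander: wooden spoon blank 163 mm long, 42 mm wide, 24 mm high, lying on the right; origin under its centre

How it is judged (in metres and radians):
On the way, in this order (a step that is already met when the one before it is completed fails the run):
1. a spoke is pushed by the fingers (inside the rim) and the wheel has turned some way (valve tip moved over 30 mm) (contact force between the fingers and wheel above 0.3 N and distance between the grasp point and wheel below 0.115 m and distance of valve_tip from where it was at the start of the episode above 0.03 m), for 0.05 s.
2. the fingers are off the wheel while the valve is still more than 12 degrees from the top (contact force between the fingers and wheel below 0.05 N and not (y of valve_tip in the frame of stand between -0.0165 and 0.0165 m and height (world z) of valve_tip above 0.19 m)), for 0.3 s.
3. a spoke is pushed again (contact force between the fingers and wheel above 0.3 N and distance between the grasp point and wheel below 0.115 m), for 0.05 s.
At the end, for the whole second after the job is handed in: the valve is at the top of the leaning wheel, within 5 degrees of turn (valve tip within 7 mm sideways of the axle's upright plane), the wheel is at rest, and the bystanders are within 20 mm of where they stood (y of valve_tip in the frame of stand between -0.007 and 0.007 m and height (world z) of valve_tip above 0.19 m and angular speed of wheel below 0.05 rad/s and distance of each of tape_roll, sanding, bottle, ochre, spoon from where it was at the start of the episode below 0.02 m); the robot touches nothing.
It fails at once if the valve stem is pushed (over 3 N) (contact force between the fingers and valve above 3 N).
It fails at once if the wheel is gripped hard or forced (over 60 N) (contact force between the fingers and wheel above 60 N).
It fails at once if a bystander is shifted over 20 mm or lifted (distance of any of tape_roll, sanding, bottle, ochre, spoon from where it was at the start of the episode above 0.02 m).
It also fails if it takes over 64 s, if anything falls off the work surface, if the arm or the gripper's body presses on something with over 40 N, if the wrist force passes 120 N, or if a joint passes its speed limit or range.

## Working session

There is one attempt and no reset: what is moved stays moved. The work goes in short steps, Python scripts to look and compute and a tool call to move; the robot and the scene stay as the last step left them, time stands still between calls to the robot, and variables do not carry over. Pictures are saved under pics/ and viewed, at most 10 in all, crops included, and the job is handed in when it is done.

Besides the shell and the picture viewer there is one more tool, called after "Emit:" as name(argument=value, ...) on one line, values as JSON. servo_tool: Moves the arm, as the interface text tells. Its arguments: {"type":"object","properties":{"plan":{"type":"array"},"force":{"type":"number"}},"required":["plan"]}

```bash
mkdir -p pics; ls
python3 - <<'E'
from bench import sense, optics, r
import cv2,numpy as np
ims=[]
for n in ("scene","side"):
    s=optics.snapshot(n); cv2.imwrite(f"pics/{n}0.png",s["frame"]); ims.append(s["frame"])
    print(n,s["fx"],s["fy"],s["cx"],s["cy"],np.round(s["cam_to_world"],4).tolist())
cv2.imwrite("pics/s1.png",cv2.resize(ims[0],(800,600)))
print(sense())
E
```

```text
pics
scene 417.7762349550374 417.7762349550374 255.24785925897658 199.67543583426072 [[0.6701, -0.4205, 0.6117, -214.1127], [-0.7421, -0.3966, 0.5403, -502.7085], [0.0154, -0.816, -0.5779, 787.8315], [0.0, 0.0, 0.0, 1.0]]
side 434.1754243016051 434.1754243016051 249.19167683104516 194.0723318888088 [[-0.957, -0.1084, 0.2692, 152.114], [-0.2902, 0.3545, -0.8889, 1016.9783], [0.0009, -0.9287, -0.3707, 541.4382], [0.0, 0.0, 0.0, 1.0]]
{'time': 0.1, 'joint_pos': array([ 7.22277035e+01,  7.51128165e+00,  8.53235199e+01, -1.29072635e-04,
        8.72608340e+01, -4.89157678e+00]), 'qd': array([-2.03997840e-02,  4.98707260e-02, -1.76736699e-01, -4.35663344e-02,
        7.73728237e-05,  8.96402202e-02]), 'joint_efforts': array([ 9.26545399e-04, -5.70948279e+01, -5.01945019e+01, -2.46264681e-04,
        8.11273843e-03,  2.94383210e-05]), 'tool_pos': array([133.60291208, 584.55417746, 302.93940117]), 'tcp_rot': array([-1.79904702e+02, -8.02643214e-03,  1.67119280e+02]), 'ft_force': array([ 0.44199249, -0.63679196,  0.02599696]), 'wrist_torque': array([-0.00702638,  0.01031196, -0.04397388]), 'grip_force': 0.0, 'finger_gap': 85.65906116002249}
```

View pics/s1.png

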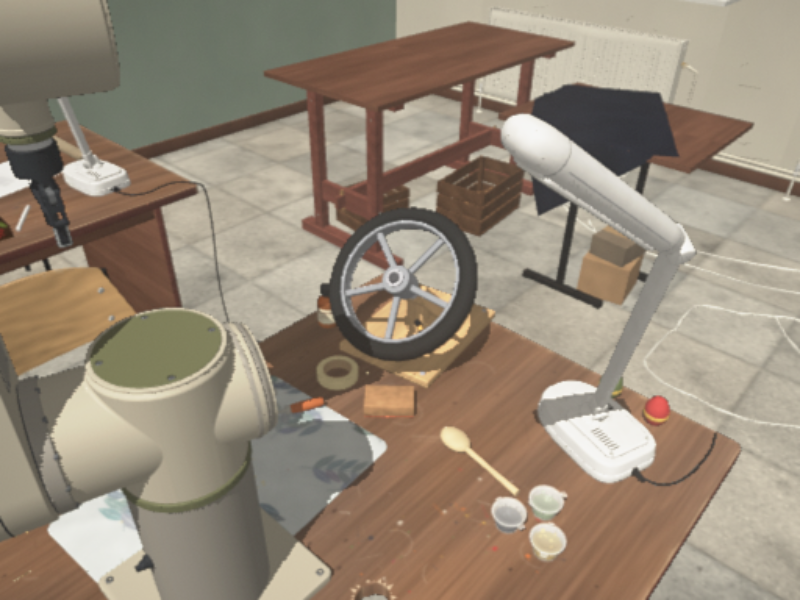

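View pics/side0.png

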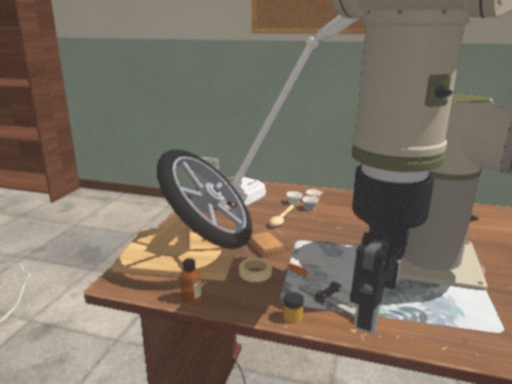

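The scene view shows the wheel with its hub at about (397,278) of 800x600 and a dark stem near (420,325), lower right. The side view has the hub near (212,192) and something near (232,203). I'll zoom in on both.

Run:
```python
import cv2,numpy as np
a=cv2.imread("pics/scene0.png")[125:240,200:315]; b=cv2.imread("pics/side0.png")[145:255,150:260]
a=cv2.resize(a,(400,400),interpolation=cv2.INTER_CUBIC); b=cv2.resize(b,(400,400),interpolation=cv2.INTER_CUBIC)
cv2.imwrite("pics/z.png",np.hstack([a,b]))
```

```text
(no output)
```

View pics/z.png

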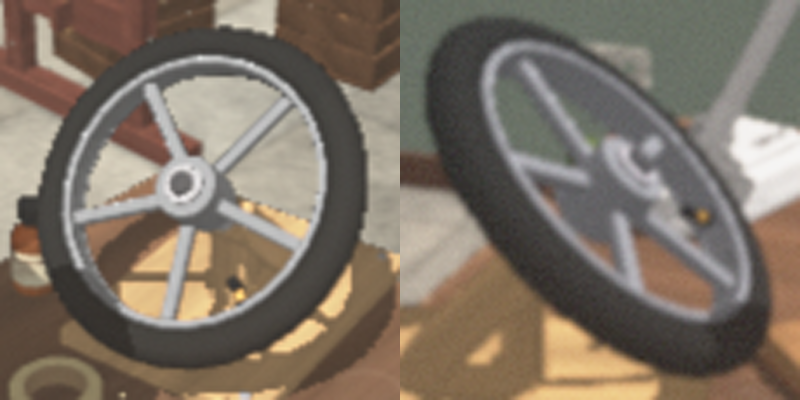

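The valve cap is at crop (235,282) in the scene half and about (690,213) in the side half. All five spokes are visible in the scene view and four or five in the side view. Next I'll fit the wheel pose to these points.

```bash
cat > h.py <<'E'
import numpy as np
from scipy.optimize import least_squares
CAM={"scene":(417.776,255.248,199.675,np.array([[0.6701,-0.4205,0.6117,-214.1127],[-0.7421,-0.3966,0.5403,-502.7085],[0.0154,-0.816,-0.5779,787.8315],[0,0,0,1]])),
"side":(434.175,249.192,194.072,np.array([[-0.957,-0.1084,0.2692,152.114],[-0.2902,0.3545,-0.8889,1016.9783],[0.0009,-0.9287,-0.3707,541.4382],[0,0,0,1]]))}
def proj(n,p):
    f,cx,cy,T=CAM[n]; q=T[:3,:3].T@(np.asarray(p)-T[:3,3]); return np.array([cx+f*q[0]/q[2],cy+f*q[1]/q[2]])
s=2**-.5
def wp(P,r,th,out=0):   # th clockwise from top (deg), out: toward robot
    x,y,psi=P; psi=np.radians(psi); th=np.radians(th)
    d=np.array([np.cos(psi),np.sin(psi),0]); k=np.array([0,0,1.])
    u=s*(d+k); a=s*(d-k); g=np.array([np.sin(psi),-np.cos(psi),0])
    return np.array([x,y,160.])+r*(u*np.cos(th)+g*np.sin(th))-out*a
E
cat > fit.py <<'E'
from h import *
A=lambda x,y:("scene",np.array([200+x/3.478,125+y/3.478])); B=lambda x,y:("side",np.array([150+(x-400)/3.636,145+y/3.636]))
V=[A(234,278),B(686,213)]; H=[A(182,184),B(655,146)]
SA=[A(152,90),A(288,102),A(302,243),A(172,315),A(80,217)]
SB=[B(525,65),B(517,160),B(632,285),B(738,282)]
offs=[36,108,180,252,324]
def nearest(P,ph,o,r):
    c=[proj(o[0],wp(P,r,ph+a,6))-o[1] for a in offs]; return min(c,key=lambda e:e@e)
def res(q):
    P=q[:3];ph=q[3];e=[]
    for o in V:e.append(2*(proj(o[0],wp(P,79,ph,0))-o[1]))
    for o in H:e.append(2*(proj(o[0],wp(P,0,0,34))-o[1]))
    for o in SA+SB:e.append(nearest(P,ph,o,q[4]))
    return np.concatenate(e)
best=min((least_squares(res,[500,250,y,ph,100]) for ph in range(0,360,30) for y in (0,30)),key=lambda b:b.cost)
print(best.cost,best.x.round(1));print(best.fun.round(1))
P=best.x[:3]
for a in [0]+offs:print(a,(best.x[3]+a)%360,wp(P,66 if a else 79,best.x[3]+a).round(0))
E
python3 fit.py
```

```text
54.64282007795455 [517.8 140.3  10.6 133.3 100.4]
[-0.4  2.4 -0.3 -3.1 -0.5  0.2 -3.9  2.8 -0.6  0.3 -1.   0.7 -0.9  1.4
 -1.6  0.6 -0.2 -0.1  1.9 -1.4 -1.6 -4.3  4.3  0.8 -2.2 -3.4]
0 133.3207123499725 [491.  77. 122.]
36 169.3207123499725 [475. 120. 114.]
108 241.3207123499725 [485. 193. 138.]
180 313.3207123499725 [541. 193. 192.]
252 25.320712349972496 [564. 120. 202.]
324 97.3207123499725 [524.  75. 154.]
```

Side spokes 2 and 3 had their ends hidden behind the near rim, so I'll drop them from the refit. The valve sits at about 133° clockwise from the top. I plan to keep the fingers open with the closing line along the axle's azimuth, and use the far finger alone to push the spoke at +25° counter-clockwise. First move is up and over.

Emit:
servo_tool(plan=[[[0.027, -0.033, 0.01, -6.7, 0.085], [0.027, -0.033, 0.01, -6.7, 0.085], [0.027, -0.033, 0.01, -6.7, 0.085], [0.027, -0.033, 0.01, -6.7, 0.085], [0.027, -0.033, 0.01, -6.7, 0.085], [0.027, -0.033, 0.01, -6.7, 0.085], [0.027, -0.033, 0.01, -6.7, 0.085], [0.027, -0.033, 0.01, -6.7, 0.085], [0.027, -0.033, 0.01, -6.7, 0.085], [0.027, -0.033, 0.01, -6.7, 0.085]]])

```text
time: 1.1
tool_pos: [404.4, 253.3, 404.0]
tcp_rot: [-180.0, 0.0, 99.8]
ft_force: [0.5, 1.2, 0.2]
finger_gap: 85.0
grip_force: 0.0
```

```bash
cat > tri.py <<'E'
from h import *
def tri(a,b):
    return least_squares(lambda p:np.r_[proj("scene",p)-a,proj("side",p)-b],[500,0,200.]).x.round(0)
print("elbow",tri((438,157),(312,42)),"head",tri((339,92),(350,15)))
E
python3 tri.py
python3 - <<'E'
import re
t=open('fit.py').read()
t=t.replace("SA+SB","SA+[SB[0],SB[3]]").replace("print(best.fun","""
import json;json.dump(best.x.tolist(),open('fit.json','w'))
import cv2
out=[]
for n,(x0,y0,k) in dict(scene=(200,125,3.478),side=(150,145,3.636)).items():
    im=cv2.imread(f'pics/{n}0.png'); w=round(400/k); im=cv2.resize(im[y0:y0+w,x0:x0+w],(400,400))
    D=lambda p:tuple(int(v) for v in (proj(n,p)-[x0,y0])*k)
    P=best.x[:3]
    for a in range(0,360,6):
        cv2.circle(im,D(wp(P,106,a,0)),1,(0,0,255),-1);cv2.circle(im,D(wp(P,124.5,a,17)),1,(0,255,0),-1)
    for a in offs:cv2.line(im,D(wp(P,26,a+best.x[3],6)),D(wp(P,106,a+best.x[3],6)),(255,0,0),1)
    cv2.circle(im,D(wp(P,79,best.x[3])),3,(255,0,255),1);out.append(im)
cv2.imwrite('pics/ov.png',np.hstack(out))
print(best.fun""")
open('fit.py','w').write(t)
E
python3 fit.py; python3 -c "
from bench import sense;s=sense();print(s['time'],s['tool_pos'],s['tcp_rot'],s['finger_gap'],s['ft_force'])"
```

```text
elbow [ 371. -344.  486.] head [ 266. -224.  576.]
28.254338415520863 [516.5 140.1  15.1 136.2 101.4]
[ 0.1  3.2 -1.1 -1.7  0.1  1.1 -2.6  2.2 -1.6 -0.2 -0.8  0.8 -0.1  2.1
 -1.6  1.3 -1.4 -0.   1.4 -1.  -1.6 -3.1]
0 136.1561120598783 [492.  77. 120.]
36 172.1561120598783 [474. 119. 114.]
108 244.1561120598783 [481. 192. 140.]
180 316.1561120598783 [537. 193. 194.]
252 28.156112059878296 [564. 121. 201.]
324 100.1561120598783 [525.  75. 152.]
1.1 [404.35141715 253.32467488 404.01094182] [-1.79980515e+02  3.62735588e-03  9.98476819e+01] 85.03750485114755 [0.51983431 1.15943653 0.16976569]
```

View pics/ov.png

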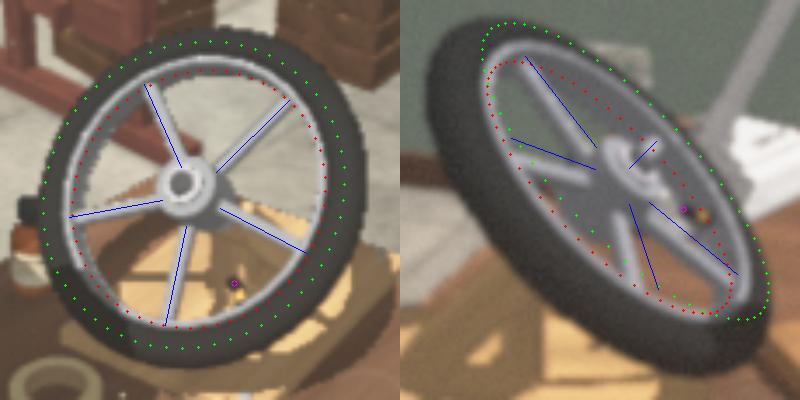

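The overlay matches the scene view but sits about 4 px too far right in the side view, because I misread the axle end as the hub face. I'll refit with the tyre outline's extremes and points along the spokes.

```bash
python3 - <<'E'
t=open('fit.py').read()
a=t.index("def res"); b=t.index("best=min")
new='''
SB=[B(560,110),B(550,170),B(626,255),B(695,250)]
tor=[(124.5+17*np.cos(b),a,17*np.sin(b)) for a in range(0,360,4) for b in np.arange(0,6.28,.35)]
tr,ta,to=np.array(tor).T
def torus(P):
    return np.array([wp(P,r_,a_,o_) for r_,a_,o_ in tor])
def pv(n,X):
    f,cx,cy,T=CAM[n]; q=(X-T[:3,3])@T[:3,:3]; return np.c_[cx+f*q[:,0]/q[:,2],cy+f*q[:,1]/q[:,2]]
EX=dict(scene=np.r_[A(38,28)[1],A(367,365)[1]],side=np.r_[B(425,17)[1],B(770,375)[1]])
def lineres(P,ph,o):
    c=[]
    for a in offs:
        p0=proj(o[0],wp(P,26,ph+a,6));p1=proj(o[0],wp(P,106,ph+a,6));d=(p1-p0)/np.linalg.norm(p1-p0);e=o[1]-p0;t_=np.clip(e@d,0,np.linalg.norm(p1-p0));c.append(p0+d*t_-o[1])
    return min(c,key=lambda e:e@e)
def res(q):
    P=q[:3];ph=q[3];e=[];X=torus(P)
    for n in EX:
        m=pv(n,X); e.append(np.r_[m.min(0),m.max(0)]-EX[n])
    e.append(proj(*(V[0][0],wp(P,79,ph)))-V[0][1]); e.append(proj("side",wp(P,79,ph))-V[1][1])
    for o in SA:e.append(nearest(P,ph,o,q[4]))
    for o in SB:e.append(lineres(P,ph,o))
    return np.concatenate(e)
'''
t=t[:a]+new+t[b:]
t=t.replace("for ph in range(0,360,30) for y in (0,30)","for ph in (125,135,145) for y in (5,20)")
open('fit.py','w').write(t)
E
python3 fit.py
```

```text
11.139300324037603 [521.6 143.1   7.7 131.1 101.8]
[ 0.2 -0.6  0.6  0.8 -1.1 -1.6 -0.2 -0.8 -0.2 -0.1 -1.4 -1.9 -0.4 -0.5
 -0.9 -0.8 -0.8  0.2 -1.6 -0.   0.1 -0.5  0.3 -0.2  0.5 -1.9  0.7 -0.2
  0.5 -0.6]
0 131.05137997736549 [493.  79. 123.]
36 167.05137997736549 [478. 122. 115.]
108 239.05137997736549 [490. 196. 136.]
180 311.0513799773655 [545. 197. 191.]
252 23.051379977365514 [568. 123. 203.]
324 95.05137997736551 [526.  77. 156.]
```

View pics/ov.png

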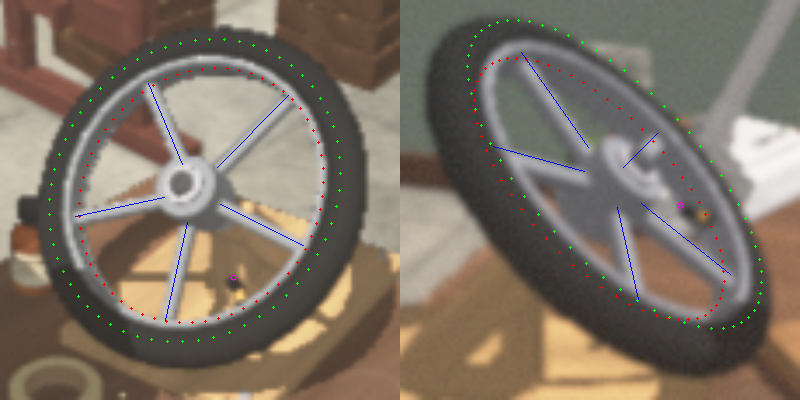

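Emit:
servo_tool(plan=[[[0.027, -0.0397, 0, 0, 0.085], [0.027, -0.0397, 0, 0, 0.085], [0.027, -0.0397, 0, 0, 0.085], [0.027, -0.0397, 0, 0, 0.085], [0, 0, -0.03, 0, 0.085], [0, 0, -0.03, 0, 0.085], [0, 0, 0, 0, 0.085]]])

```text
time: 1.8
tool_pos: [509.9, 95.4, 338.5]
tcp_rot: [-179.5, -0.0, 100.1]
ft_force: [-0.1, -0.1, 0.0]
finger_gap: 84.8
grip_force: 0.0
```

Run:
```python
from bench import sense, optics
import cv2,numpy as np,json
from h import *
import h
s=optics.snapshot("wrist");im=s["frame"];cv2.imwrite("pics/w1.png",im)
h.CAM["wrist"]=(s["fx"],s["cx"],s["cy"],np.array(s["cam_to_world"]))
P=np.array([521.6,143.1,7.7]);ph=131
D=lambda p:tuple(int(v) for v in proj("wrist",p))
for a in (36,108,180,252,324):cv2.line(im,D(wp(P,26,a+ph,6)),D(wp(P,106,a+ph,6)),(255,0,0),1)
for a in range(0,360,6):cv2.circle(im,D(wp(P,106,a,0)),1,(0,0,255),-1)
f=np.array(sense()["tool_pos"]);print(f,sense()["tcp_rot"],s["cam_to_world"])
cv2.circle(im,D(f+[49,8.5,-60]),4,(0,255,255),1)
cv2.imwrite("pics/w1o.png",im)
```

```text
[510.53200469  95.81505565 341.44194011] [-1.79682569e+02 -2.96031317e-02  1.00097155e+02] [[ 9.84605763e-01  1.69172782e-01  4.39552290e-02  4.96618019e+02]
 [ 1.74561688e-01 -9.38875407e-01 -2.96717353e-01  1.69853660e+02]
 [-8.92801653e-03  2.99822514e-01 -9.53953222e-01  4.08264873e+02]
 [ 0.00000000e+00  0.00000000e+00  0.00000000e+00  1.00000000e+00]]
```

View pics/w1o.png

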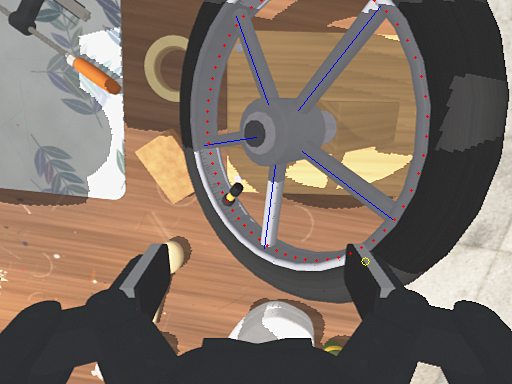

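The wrist view confirms the fit: hub near (270,130), valve at (233,190), and the target spoke from (302,150) to (392,218). The far fingertip at (365,262) is clear of the rim, so I'll go down.

Emit:
servo_tool(plan=[[[0, 0, -0.026, 0, 0.085], [0, 0, -0.026, 0, 0.085], [0, 0, -0.026, 0, 0.085], [0, 0, -0.026, 0, 0.085], [0, 0, 0, 0, 0.085]]])

```text
time: 2.35
tool_pos: [510.8, 96.5, 238.7]
tcp_rot: [-179.8, -0.0, 100.2]
ft_force: [0.5, 0.4, 0.2]
finger_gap: 85.3
grip_force: 0.0
```

```bash
cat > look.py <<'E'
import sys
from bench import sense, optics
import cv2
s=optics.snapshot(sys.argv[1]);cv2.imwrite("pics/%s.png"%sys.argv[2],s["frame"]);st=sense()
import numpy as np
np.savez("pics/%s.npz"%sys.argv[2],K=[s["fx"],s["cx"],s["cy"]],T=s["cam_to_world"])
print(st["time"],st["tool_pos"].round(1),st["ft_force"].round(1))
E
python3 look.py wrist w2
python3 - <<'E'
from h import *
P=np.array([521.6,143.1,7.7]);off=np.array([49,8.7,0])
prev=None
for th in range(43,-101,-8):
    f=wp(P,66,th); t=f-off+[0,0,60-14]
    print(th,t.round(1),None if prev is None else ((t-prev)/1000).round(4).tolist()); prev=t
E
```

```text
2.4 [511.6  96.5 240.6] [ 0.6  0.1 -0.3]
43 [512.5  94.4 240.1] None
35 [515.6 102.  244.2] [0.0031, 0.0076, 0.0041]
27 [517.8 110.3 247.6] [0.0023, 0.0083, 0.0034]
19 [519.2 119.  250.1] [0.0014, 0.0087, 0.0025]
11 [519.7 128.1 251.8] [0.0005, 0.009, 0.0017]
3 [519.2 137.2 252.6] [-0.0004, 0.0092, 0.0008]
-5 [517.9 146.3 252.5] [-0.0013, 0.0091, -0.0001]
-13 [515.7 155.2 251.5] [-0.0022, 0.0089, -0.001]
-21 [512.6 163.7 249.6] [-0.0031, 0.0085, -0.0019]
-29 [508.8 171.6 246.8] [-0.0038, 0.0079, -0.0028]
-37 [504.2 178.8 243.3] [-0.0045, 0.0072, -0.0035]
-45 [499.  185.1 239. ] [-0.0052, 0.0063, -0.0043]
-53 [493.4 190.4 234.1] [-0.0057, 0.0053, -0.0049]
-61 [487.3 194.6 228.6] [-0.0061, 0.0042, -0.0055]
-69 [480.9 197.7 222.7] [-0.0064, 0.0031, -0.0059]
-77 [474.4 199.5 216.5] [-0.0065, 0.0018, -0.0062]
-85 [467.8 200.1 210.1] [-0.0066, 0.0006, -0.0064]
-93 [461.3 199.4 203.6] [-0.0065, -0.0007, -0.0065]
```

View pics/w2.png

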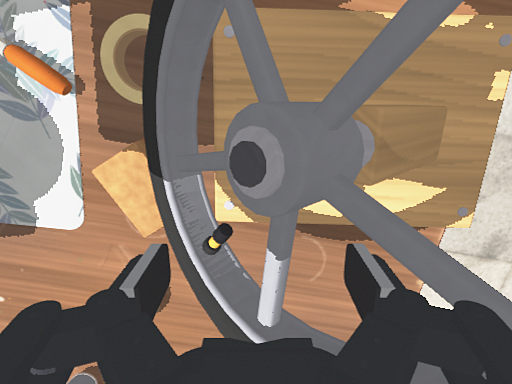

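The far finger at (370,270) sits inside the wheel, just below the target spoke in the view. Now I'll push along the arc.

Emit:
servo_tool(plan=[[[0.003, 0.0076, 0.004, 0, 0.085], [0.0023, 0.0083, 0.0034, 0, 0.085], [0.0014, 0.0087, 0.0025, 0, 0.085], [0.0005, 0.009, 0.0017, 0, 0.085], [-0.0004, 0.0092, 0.0008, 0, 0.085], [-0.0013, 0.0091, 0, 0, 0.085], [-0.0022, 0.0089, -0.001, 0, 0.085]]])

```text
time: 3.1
tool_pos: [514.2, 156.4, 252.5]
tcp_rot: [-179.8, 0.2, 100.1]
ft_force: [-8.7, -9.9, -4.3]
finger_gap: 85.2
grip_force: 4.0
```

Emit:
servo_tool(plan=[[[0, 0, 0, 0, 0.085]]])

```text
time: 3.2
tool_pos: [513.8, 157.7, 252.2]
tcp_rot: [-179.8, 0.0, 100.2]
ft_force: [-7.7, -3.9, -4.1]
finger_gap: 85.1
grip_force: 0.0
```

```bash
python3 look.py wrist w3; python3 look.py scene c3
```

```text
3.25 [513.9 157.4 252.2] [-7.4 -5.3 -3.5]
3.3 [514.  157.2 252.2] [-7.1 -4.5 -4.1]
```

View pics/w3.png

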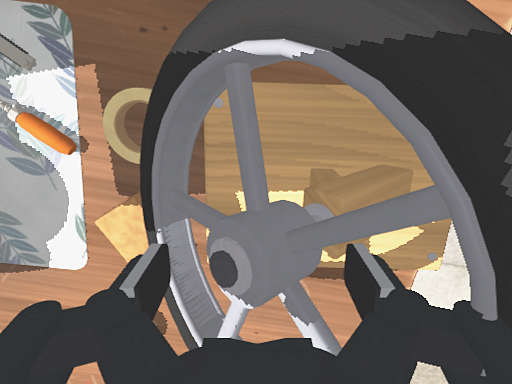

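The finger at (355,260) presses the spoke that runs from (305,237) to (447,200). I'll fit the wheel angle from this view.

```bash
cat > ang.py <<'E'
from h import *
import h,sys
def load(k):
    z=np.load(f"pics/{k}.npz");h.CAM[k]=(*z["K"],z["T"])
offs=[36,108,180,252,324]
def fit(k,pts,ph0,P0=(521.6,143.1,7.7),free=False):
    load(k)
    def res(q):
        P=q[1:] if len(q)>1 else P0; e=[]
        for p in pts:
            c=[]
            for a in offs:
                p0=proj(k,wp(P,26,q[0]+a,6));p1=proj(k,wp(P,106,q[0]+a,6));d=(p1-p0)/np.linalg.norm(p1-p0)
                v=np.array(p)-p0; t=np.clip(v@d,0,1e3); c.append(v-d*t)
            b=min(c,key=lambda v:v@v); e+=list(b)
        if len(q)>1:e+=list((np.array(P)-P0)/[1.5,1.5,2])
        return np.array(e)
    r=least_squares(res,[ph0,*P0] if free else [ph0]);print(k,r.x.round(1),r.fun.round(1),r.cost.round(1));return r.x
if __name__=="__main__":
    w2=[(290,95),(240,20),(300,245),(268,315),(350,97),(440,12),(350,193),(490,290),(170,166),(205,162)]
    w3=[(375,219),(447,199),(237,70),(257,190),(172,195),(215,218),(300,300),(330,345),(240,318)]
    for f in (False,True):
        fit("w2",w2,131,free=f);fit("w3",w3,85,free=f)
E
python3 ang.py
```

```text
w2 [129.8] [ 23.2  -8.8   4.2  -1.6  21.6   2.8  -0.9  -0.1   2.6   2.3  11.7  10.2
   7.8 -10.2  13.1 -17.   -0.5  -5.9  -0.6  -7. ] 1038.8
w3 [73.4] [-1.  -3.3 -0.6 -2.1  7.8 -1.3  7.9 -1.3  4.5 -7.8  5.4 -9.3  9.  -5.7
 10.1 -6.4  3.8  1.5] 307.7
w2 [131.1 527.6 147.8   8.5] [  8.5  -3.2 -10.5   4.   10.3   1.6 -10.7  -1.6  -3.2  -3.    3.5   3.2
  -1.5   2.    2.   -2.7  -0.   -0.3  -0.1  -1.3   4.    3.2   0.4] 259.4
w3 [ 75.9 525.1 148.6   9.8] [-0.1 -0.2  0.   0.1  0.  -0.  -0.3  0.1  0.1 -0.2  0.8 -1.3 -0.2  0.1
  0.4 -0.2  0.6  0.3  2.3  3.7  1.1] 11.6
```

```bash
sed -i 's#/\[1.5,1.5,2\]#/[10,10,5]#' ang.py
python3 - <<'E'
from ang import *
w3=[(375,219),(447,199),(237,70),(257,190),(172,195),(215,218),(300,300),(330,345),(240,318)]
x=fit("w3",w3,76,free=True)
w2=[(278,97),(240,20),(283,225),(268,315),(350,97),(440,12),(350,193),(490,290),(170,166),(205,162)]
fit("w2",w2,131,free=True)
E
```

```text
w3 [ 76.3 525.1 148.9  10.2] [-0.  -0.1  0.   0.   0.1 -0.  -0.4  0.1 -0.1  0.2  0.5 -0.9 -0.5  0.3
 -0.   0.   0.6  0.3  0.3  0.6  0.5] 1.5
w2 [126.2 525.3 147.2   2.8] [-0.1  0.  -9.9  3.5 -2.8 -0.5 -2.1 -0.4 -0.4 -0.4  6.3  5.8  0.1 -0.1
  3.6 -4.8 -0.2 -2.3 -0.3 -2.5  0.4  0.4 -1. ] 123.1
```

The refit gives centre (525,148.5), azimuth 10° and valve at 76°. Back the finger off and wait.

Emit:
servo_tool(plan=[[[0.001, -0.006, 0.0, 0, 0.085], [0.0, -0.004, 0.0, 0, 0.085], [0, 0, 0, 0, 0.085], [0, 0, 0, 0, 0.085], [0, 0, 0, 0, 0.085], [0, 0, 0, 0, 0.085]]])

```text
time: 3.9
tool_pos: [516.5, 147.1, 251.8]
tcp_rot: [179.9, 0.0, 100.1]
ft_force: [0.8, 0.1, 1.0]
finger_gap: 84.8
grip_force: 0.0
```

```bash
python3 look.py wrist w4
python3 - <<'E'
from h import *
P=np.array([525,148.5,10.]);off=np.array([49,8.7,0])
prev=None
for th in range(-11,-101,-8):
    f=wp(P,64,th); t=f-off+[0,0,60-14]
    print(th,t.round(1),None if prev is None else ((t-prev)/1000).round(4).tolist()); prev=t
E
```

```text
3.95 [516.5 147.  251.7] [ 0.3 -0.3  0.7]
-11 [517.6 159.5 250.4] None
-19 [514.5 167.8 248.8] [-0.0031, 0.0082, -0.0016]
-27 [510.7 175.4 246.3] [-0.0039, 0.0077, -0.0025]
-35 [506.1 182.4 243.1] [-0.0045, 0.007, -0.0033]
-43 [501.  188.5 239.1] [-0.0051, 0.0061, -0.004]
-51 [495.4 193.7 234.5] [-0.0056, 0.0052, -0.0046]
-59 [489.4 197.9 229.3] [-0.006, 0.0041, -0.0052]
-67 [483.2 200.9 223.7] [-0.0062, 0.003, -0.0056]
-75 [476.8 202.7 217.7] [-0.0064, 0.0018, -0.006]
-83 [470.4 203.3 211.5] [-0.0064, 0.0006, -0.0062]
-91 [464.1 202.7 205.2] [-0.0063, -0.0006, -0.0063]
-99 [458.1 200.8 198.9] [-0.0061, -0.0019, -0.0063]
```

Emit:
servo_tool(plan=[[[0.0005, 0.007, -0.0005, 0, 0.085], [0.0005, 0.007, -0.0005, 0, 0.085], [-0.0031, 0.0082, -0.0016, 0, 0.085], [-0.0039, 0.0077, -0.0025, 0, 0.085], [-0.0045, 0.007, -0.0033, 0, 0.085], [-0.0051, 0.0061, -0.004, 0, 0.085], [-0.0056, 0.0052, -0.0046, 0, 0.085], [0, 0, 0, 0, 0.085]]])

```text
time: 4.75
tool_pos: [494.3, 195.8, 233.7]
tcp_rot: [-180.0, -0.0, 100.2]
ft_force: [-0.3, 0.3, 0.7]
finger_gap: 85.1
grip_force: 0.0
```

```bash
python3 look.py wrist w5; python3 look.py scene c5; python3 look.py side d5
python3 - <<'E'
import cv2,numpy as np
a=cv2.imread("pics/w5.png");c=cv2.imread("pics/c5.png")[125:240,200:315]
b=cv2.resize(c,(288,288),interpolation=cv2.INTER_CUBIC);b=np.vstack([b,np.zeros((96,288,3),np.uint8)])
cv2.imwrite("pics/m5.png",np.hstack([a,b]))
E
```

```text
4.8 [494.6 195.6 234.1] [ 0.3  0.8 -0.5]
4.85 [494.9 195.5 234.5] [ 0.2 -0.3  0.4]
4.9 [495.1 195.4 234.6] [-0.5 -0.4  0.4]
```

View pics/m5.png

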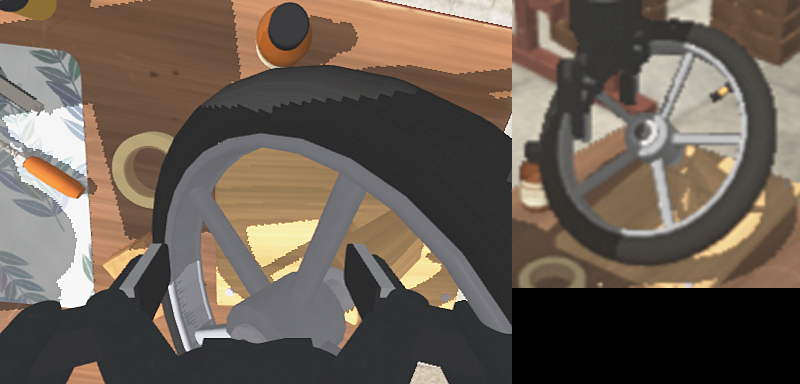

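The scene inset shows the valve upper right at about (720,92), clearly short of the top. The wrist view shows the pushed spoke running (300,295) to (360,185). Next, fit the angle.

Run:
```python
from ang import *
fit("w5",[(205,195),(240,250),(355,192),(310,280)],33,P0=(525,148.5,9.5))
fit("w5",[(205,195),(240,250),(355,192),(310,280)],33,P0=(525,148.5,9.5),free=True)
k=115/288
S=[((x-512)*k+200,y*k+125) for x,y in [(690,55),(676,95),(742,140),(690,141),(668,228),(658,180),(580,190),(615,160)]]
fit("c5",S,33,P0=(525,148.5,9.5));x=fit("c5",S,33,P0=(525,148.5,9.5),free=True)
for P in ((525,148.5,9.5),(522,144,8)):
  for ph in range(34,58,4): print(ph,proj("c5",wp(P,79,ph,0)).round(1),proj("c5",wp(P,100,ph,0)).round(1))
```

```text
w5 [36.6] [ 3.2 -2.1  2.4 -1.6 -0.9 -0.4 -3.  -1.4] 17.4
w5 [ 37.4 523.  152.5   9. ] [ 0.  -0.  -0.   0.  -0.  -0.  -0.  -0.  -0.2  0.4 -0.1] 0.1
c5 [37.7] [ 1.   0.4  2.4  1.1 -0.   0.9 -0.1  2.   0.8 -0.1  0.  -0.   1.7  2.6
  0.4  0.6] 12.2
c5 [ 36.3 520.7 140.9   7.8] [-0.3 -0.1  1.1  0.5  0.  -0.3 -0.   0.6  0.1 -0.  -0.7  0.1  0.5  0.8
 -0.7 -1.  -0.4 -0.8 -0.3] 2.9
34 [278.9 162.5] [285. 158.]
38 [279.8 164. ] [286.2 159.9]
42 [280.7 165.6] [287.3 161.9]
46 [281.4 167.3] [288.2 164.1]
50 [282.  169.1] [289.  166.3]
54 [282.4 170.9] [289.6 168.6]
34 [279.6 163.8] [285.8 159.3]
38 [280.5 165.3] [287.  161.2]
42 [281.3 167. ] [288.  163.3]
46 [282.  168.7] [288.9 165.5]
50 [282.6 170.4] [289.6 167.7]
54 [283.  172.2] [290.2 170. ]
```

Run:
```python
from ang import *
def g(k,p,z=18):
    load(k);f,cx,cy,T=h.CAM[k];v=T[:3,:3]@np.array([(p[0]-cx)/f,(p[1]-cy)/f,1]);o=T[:3,3];return (o+v*(z-o[2])/v[2]).round(1)
for k,L in {"w2":[(228,30),(228,205),(505,40),(462,212),(213,20),(213,220)],"w3":[(218,102),(432,257),(240,82),(370,86),(204,110),(203,185)],"w5":[(228,297),(445,299)]}.items():
    print(k,[g(k,p).tolist() for p in L])
```

```text
w2 [[462.2, 218.4, 18.0], [486.1, 58.8, 18.0], [700.7, 253.1, 18.0], [724.6, 94.1, 18.0], [448.4, 223.8, 18.0], [473.2, 39.6, 18.0]]
w3 [[463.4, 218.0, 18.0], [725.5, 93.6, 18.0], [481.4, 239.8, 18.0], [603.7, 258.1, 18.0], [451.0, 208.2, 18.0], [459.5, 132.2, 18.0]]
w5 [[486.5, 52.0, 18.0], [725.7, 92.3, 18.0]]
```

The foot's four screws form a clean rectangle and give an exact stand pose: origin (519.2,145.1), azimuth 8.4°.

Run:
```python
from ang import *
P=(519.2,145.1,8.4)
fit("w5",[(205,195),(240,250),(355,192),(310,280)],37,P0=P)
k=115/288
S=[((x-512)*k+200,y*k+125) for x,y in [(690,55),(676,95),(742,140),(690,141),(668,228),(658,180),(580,190),(615,160)]]
fit("c5",S,37,P0=P)
fit("w3",[(375,219),(447,199),(237,70),(257,190),(172,195),(215,218),(300,300),(330,345),(240,318)],76,P0=P)
```

```text
w5 [39.2] [ 6.  -3.5  8.1 -4.8 -3.9 -2.2  0.6  0.3] 79.1
c5 [36.3] [ 1.2  0.6  2.5  1.1 -0.   0.1 -0.   1.   1.3 -0.2  0.6 -0.1  1.1  1.6
 -0.1 -0.2] 8.2
w3 [75.] [-0.3 -0.9 -0.2 -0.9  9.5 -1.5 10.3 -1.6  3.2 -5.3  4.5 -7.4 10.4 -6.5
 12.  -7.4  8.4  3.4] 373.2
```

```bash
sed -i 's/,q\[0\]+a,6)/,q[0]+a,OUT)/g; s/^offs=/OUT=0\noffs=/' ang.py
python3 - <<'E'
from ang import *
import ang
P=(519.2,145.1,8.4)
k=115/288
S=[((x-512)*k+200,y*k+125) for x,y in [(690,55),(676,95),(742,140),(690,141),(668,228),(658,180),(580,190),(615,160)]]
W=[(205,195),(240,250),(355,192),(310,280)];W3=[(375,219),(447,199),(237,70),(257,190),(172,195),(215,218),(300,300),(330,345),(240,318)]
for ang.OUT in (0,3):
  for f in (0,1):
    fit("w5",W,37,P0=P,free=f); fit("c5",S,37,P0=P,free=f); fit("w3",W3,76,P0=P,free=f)
E
```

```text
w5 [37.4] [ 2.2 -1.3  2.7 -1.7 -1.4 -0.7 -0.3 -0.2] 9.8
c5 [36.3] [ 0.3  0.1  1.6  0.7  0.  -0.5 -0.   0.4  0.6 -0.1 -0.1  0.   0.5  0.8
 -0.7 -1. ] 3.2
w3 [75.1] [ 0.2  0.6  0.2  0.9  1.3 -0.2  2.6 -0.4  0.7 -1.1  1.5 -2.6  3.4 -2.1
  4.6 -2.9  4.3  1.8] 44.0
w5 [ 36.9 520.  148.    8.4] [-0.   0.   0.  -0.   0.   0.  -0.  -0.   0.1  0.3 -0. ] 0.0
c5 [ 35.8 520.9 144.3   7.3] [-0.3 -0.1  1.1  0.5  0.  -0.4 -0.   0.5  0.2 -0.  -0.6  0.1  0.4  0.7
 -0.8 -1.2  0.2 -0.1 -0.2] 2.5
w3 [ 76.3 521.5 145.9  10.2] [-0.  -0.1  0.   0.   0.2 -0.  -0.4  0.1 -0.1  0.2  0.5 -0.9 -0.5  0.3
 -0.   0.   0.7  0.3  0.2  0.1  0.4] 1.2
w5 [38.3] [ 4.  -2.4  5.3 -3.2 -2.7 -1.5  0.2  0.1] 35.1
c5 [36.3] [ 0.8  0.3  2.1  0.9  0.  -0.2 -0.   0.7  0.9 -0.2  0.3 -0.   0.8  1.2
 -0.4 -0.6] 5.0
w3 [75.1] [-0.  -0.2 -0.  -0.   5.3 -0.8  6.4 -1.   1.9 -3.2  2.9 -5.   6.9 -4.3
  8.2 -5.1  6.3  2.6] 162.3
w5 [ 36.7 521.5 150.1   8.2] [-0.   0.   0.1 -0.   0.   0.  -0.  -0.   0.2  0.5 -0. ] 0.2
c5 [ 35.8 520.6 142.4   7.3] [-0.3 -0.1  1.1  0.5  0.  -0.4 -0.   0.5  0.2 -0.  -0.6  0.1  0.5  0.7
 -0.8 -1.1  0.1 -0.3 -0.2] 2.5
w3 [ 76.3 523.3 147.4  10.2] [-0.  -0.1  0.   0.   0.2 -0.  -0.4  0.1 -0.1  0.2  0.5 -0.9 -0.5  0.3
 -0.   0.   0.7  0.3  0.4  0.2  0.4] 1.3
```

Run:
```python
from h import *
P=np.array([519.5,145.5,8.4]);off=np.array([49.,8.7,0])
prev=np.array([495.1,195.2,234.6]);
for th in (-55,-61,-67,-73,-79,-83,-88):
    f=wp(P,67,th); t=f-off+[0,0,60-14]
    print(th,t.round(1),((t-prev)/1000).round(4).tolist()); prev=t
```

```text
-55 [489.4 195.1 233.2] [-0.0057, -0.0001, -0.0014]
-61 [484.7 198.1 229. ] [-0.0047, 0.0031, -0.0042]
-67 [479.8 200.5 224.5] [-0.0049, 0.0024, -0.0045]
-73 [474.8 202.2 219.9] [-0.005, 0.0017, -0.0047]
-79 [469.8 203.2 215. ] [-0.005, 0.001, -0.0048]
-83 [466.5 203.4 211.8] [-0.0033, 0.0002, -0.0033]
-88 [462.4 203.3 207.7] [-0.0041, -0.0001, -0.0041]
```

Emit:
servo_tool(plan=[[[-0.0057, 0, -0.0014, 0, 0.085], [-0.0047, 0.003, -0.0042, 0, 0.085], [-0.0049, 0.0024, -0.0045, 0, 0.085], [-0.0025, 0.0009, -0.0024, 0, 0.085], [-0.0025, 0.0008, -0.0023, 0, 0.085], [-0.002, 0.0004, -0.002, 0, 0.085], [-0.0015, 0.0003, -0.0015, 0, 0.085], [0, 0, 0, 0, 0.085]]])

```text
time: 5.7
tool_pos: [470.7, 203.0, 215.7]
tcp_rot: [-180.0, -0.0, 100.1]
ft_force: [1.1, -0.6, 0.4]
finger_gap: 85.0
grip_force: 0.5
```

```bash
python3 look.py wrist w6; python3 look.py scene c6; python3 look.py side d6
cat > auto.py <<'E'
# fit valve-to-top angle by matching the spoke mask in the scene image (bright grey = spokes, tested at hidden-free radii)
from ang import *
import cv2,sys
P=(519.5,145.5,8.4)
def score(k,ph):
    load(k); im=cv2.imread(f"pics/{k}.png").astype(float); im=cv2.GaussianBlur(im,(3,3),0)
    gray=im.mean(2)-2*(im.max(2)-im.min(2)); s=0
    for a in (36,108,180,252,324):
        for r in range(45,95,4):
            v=[cv2.getRectSubPix(gray.astype(np.float32),(1,1),tuple(proj(k,wp(P,r,ph+a+w/r*57.3,3))))[0,0] for w in (-13,-4,0,4,13)]
            s+=sum(v[1:4])/3-(v[0]+v[4])/2
    return s
for k in sys.argv[1:]:
    a=np.arange(-36,36,.5); sc=[score(k,x) for x in a]; i=int(np.argmax(sc)); print(k,"phi mod 72:",a[i],round(sc[i]),round(sorted(sc)[len(sc)//2]))
E
python3 auto.py c3 w3 c5 w5 d5 c6 w6 d6
```

```text
5.75 [470.7 203.  215.8] [-0.1 -0.2 -0.6]
5.8 [470.8 203.  215.8] [ 0.6 -0.7  0.7]
5.85 [470.8 203.  215.8] [ 0.2 -0.9 -0.1]
c3 phi mod 72: 2.0 3871 -255
w3 phi mod 72: 4.5 6060 -619
c5 phi mod 72: 34.5 4443 -303
w5 phi mod 72: -34.0 3235 -255
d5 phi mod 72: -35.5 1596 -138
c6 phi mod 72: 9.5 3626 -406
w6 phi mod 72: 13.5 1874 -292
d6 phi mod 72: 11.0 1296 -164
```

Emit:
servo_tool(plan=[[[-0.0016, 0.0002, -0.0016, 0, 0.085], [-0.0016, 0.0001, -0.0016, 0, 0.085], [-0.0014, 0.0, -0.0014, 0, 0.085], [-0.0012, 0.0, -0.0012, 0, 0.085], [0, 0, 0, 0, 0.085], [0.005, 0.0, 0.005, 0, 0.085], [0, 0, 0, 0, 0.085]]])

```text
time: 6.55
tool_pos: [470.7, 203.3, 215.8]
tcp_rot: [180.0, -0.0, 100.1]
ft_force: [0.4, 0.8, 1.0]
finger_gap: 85.0
grip_force: 0.0
```

```bash
python3 look.py wrist w7; python3 look.py scene c7; python3 look.py side d7
python3 auto.py c7 w7 d7
```

```text
6.6 [470.5 203.3 215.5] [-0.3  0.3 -0.4]
6.65 [470.3 203.3 215.3] [ 0.3  0.8 -0.3]
6.7 [470.2 203.3 215.1] [-0.3 -0.1 -0.5]
c7 phi mod 72: 1.0 3830 -7
w7 phi mod 72: 6.0 2281 -186
d7 phi mod 72: 5.0 1592 -177
```

Phi is now about 3–4° by the automatic fit. I'll lift off and look from above.

Emit:
servo_tool(plan=[[[0, 0, 0.03, 0, 0.085], [0, 0, 0.045, 0, 0.085], [0, 0, 0.045, 0, 0.085], [0.02, -0.023, 0.03, 0, 0.085], [0.025, -0.035, 0.02, 0, 0.085], [0.025, -0.035, 0.01, 0, 0.085], [0, 0, 0, 0, 0.085], [0, 0, 0, 0, 0.085]]])

```text
time: 7.5
tool_pos: [540.5, 109.5, 394.9]
tcp_rot: [-180.0, -0.0, 100.0]
ft_force: [-0.4, 0.8, -0.3]
finger_gap: 85.1
grip_force: 0.0
```

```bash
python3 look.py wrist w8; python3 look.py scene c8; python3 look.py side d8
python3 auto.py c8 w8 d8
python3 - <<'E'
import cv2,numpy as np
a=cv2.imread("pics/w8.png");c=cv2.imread("pics/c8.png")[125:240,200:315]
b=cv2.resize(c,(288,288),interpolation=cv2.INTER_CUBIC);b=np.vstack([b,np.zeros((96,288,3),np.uint8)])
cv2.imwrite("pics/m8.png",np.hstack([a,b]))
E
```

```text
7.55 [540.  110.3 394.5] [ 0.5 -0.2 -0.5]
7.6 [539.7 110.8 394.4] [-0.6  0.1 -0.1]
7.65 [539.5 111.1 394.4] [ 0.3 -0.   0.8]
c8 phi mod 72: 1.0 3284 -231
w8 phi mod 72: 3.5 7048 -425
d8 phi mod 72: 4.5 1231 -20
```

View pics/m8.png

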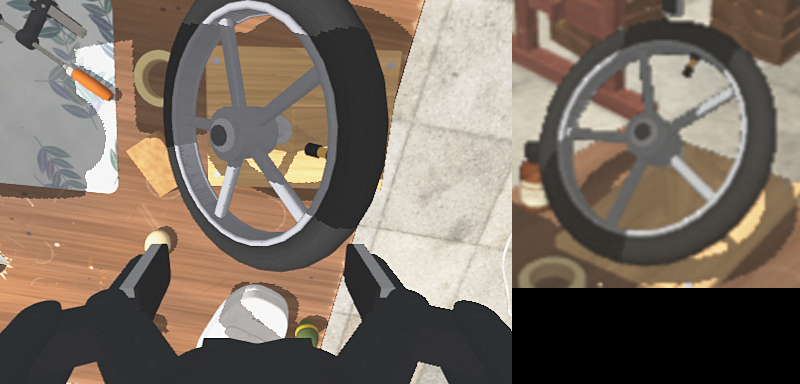

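The view from above is clear: valve cap at about (307,150), hub near (240,133), all five spokes free. Now fit the angle from this frame.

Run:
```python
from ang import *
P=(519.5,145.5,8.4)
pts=[(226,32),(235,95),(322,72),(278,110),(300,210),(260,162),(221,212),(229,175),(188,125),(206,127)]
fit("w8",pts,3,P0=P);fit("w8",pts,3,P0=P,free=True)
for ph in range(-6,9,2):print(ph,proj("w8",wp(P,79,ph)).round(1),proj("w8",wp(P,90,ph)).round(1))
f,cx,cy,T=h.CAM["w8"]
# valve mask: black cap & brass against background; axis of stem
import cv2;im=cv2.imread("pics/w8.png")
hsv=cv2.cvtColor(im,cv2.COLOR_BGR2HSV);w=(slice(135,170),slice(295,335))
cap=(hsv[...,2]<60)[w];ys,xs=np.nonzero(cap);x0=xs+295;y0=ys+135
m=x0<322;print("cap centroid",x0[m].mean(),y0[m].mean(),x0.min())
for c in range(302,330,3):
    q=y0[x0==c];print(c,(q.min(),q.max(),q.mean()) if len(q) else None)
```

```text
w8 [2.8] [-0.8  0.1 -2.1  0.3  1.5  1.9  2.7  3.3  0.5 -0.4 -3.   2.1 -0.  -0.
 -2.2 -0.6 -1.1  4.8 -0.6  2.8] 40.3
w8 [  1.2 519.5 141.9   7.1] [ 0.1 -0.  -1.   0.2  0.2  0.3  1.3  1.5  2.5 -1.8 -0.9  0.7 -0.3 -0.1
 -2.6 -0.7 -0.2  0.9  0.2 -1.   0.  -0.4 -0.3] 12.5
-6 [308.5 132.6] [320.  132.6]
-4 [308.5 136. ] [319.9 136.6]
-2 [308.3 139.4] [319.7 140.6]
0 [308.1 142.8] [319.4 144.5]
2 [307.8 146.1] [319.  148.4]
4 [307.4 149.4] [318.5 152.3]
6 [306.9 152.6] [317.8 156.1]
8 [306.3 155.8] [317.1 159.8]
cap centroid 311.6666666666667 149.06666666666666 305
302 None
305 (np.int64(148), np.int64(152), np.float64(150.0))
308 (np.int64(143), np.int64(154), np.float64(148.5))
311 (np.int64(143), np.int64(155), np.float64(149.0))
314 (np.int64(144), np.int64(155), np.float64(149.5))
317 (np.int64(145), np.int64(156), np.float64(148.4))
320 (np.int64(145), np.int64(146), np.float64(145.5))
323 None
326 (np.int64(154), np.int64(155), np.float64(154.5))
329 None
```

Run:
```python
from ang import *
import cv2
load("w8");im=cv2.imread("pics/w8.png").astype(float)
P=(519.2,145.1,8.4)
for s in [(462.2,218.4),(486.1,58.8),(700.7,253.1),(724.6,94.1)]:
    p=proj("w8",(*s,18)); x,y=p.round().astype(int)
    if 8<x<504 and 8<y<376:
        w=im[y-8:y+9,x-8:x+9]; sc=w[...,0]-0.6*w[...,2]; iy,ix=np.unravel_index(sc.argmax(),sc.shape); print(p.round(1),"bluish peak",x-8+ix,y-8+iy,sc.max().round(),np.median(sc).round(), w[iy,ix])
# hub nut front: dark disc centroid vs model
g=im.mean(2)[110:155,205:235];print("nut model",proj("w8",wp(P,0,0,34)).round(1)); ys,xs=np.nonzero(g<55);print("dark disc",xs.mean()+205,ys.mean()+110,len(xs),xs.min()+205,xs.max()+205,ys.min()+110,ys.max()+110)
# valve in scene & side: model predictions around and local dark/brass search
for k in("c8","d8"):
    load(k);hs=cv2.cvtColor(cv2.imread(f"pics/{k}.png"),cv2.COLOR_BGR2HSV)
    p=proj(k,wp(P,90,2));x,y=p.round().astype(int);w=hs[y-9:y+10,x-9:x+10].astype(int)
    br=(abs(w[...,0]-20)<9)&(w[...,1]>140)&(w[...,2]>110);ys,xs=np.nonzero(br)
    print(k,"brass",len(xs),(xs.mean()+x-9,ys.mean()+y-9) if len(xs) else None,[(a,proj(k,wp(P,94,a)).round(1).tolist()) for a in(-4,0,4,8)])
```

```text
[214.9  59.6] bluish peak 217 58 74.0 -7.0 [160. 147. 144.]
[216.6 174. ] bluish peak 216 172 109.0 13.0 [251. 238. 237.]
[390.6  65.3] bluish peak 393 64 66.0 -7.0 [146. 134. 133.]
[374.  178.3] bluish peak 382 186 89.0 18.0 [227. 230. 230.]
nut model [215.7 135.4]
dark disc 218.5 125.0 2 218 219 125 125
c8 brass 0 None [(-4, [267.1, 149.5]), (0, [269.1, 150.1]), (4, [271.1, 150.8]), (8, [273.0, 151.7])]
d8 brass 0 None [(-4, [177.0, 169.0]), (0, [177.8, 168.0]), (4, [178.7, 167.2]), (8, [179.8, 166.5])]
```

Screws and nut both show this frame shifted by about (+2,−2) px, so the corrected valve angle is about +4°. One more push of about 4° will centre it. I'll retrace the path and nudge.

Emit:
servo_tool(plan=[[[-0.025, 0.035, -0.01, 0, 0.085], [-0.025, 0.035, -0.02, 0, 0.085], [-0.02, 0.023, -0.03, 0, 0.085], [0, 0, -0.04, 0, 0.085], [0, 0, -0.04, 0, 0.085], [0, 0, -0.03, 0, 0.085], [0, 0, -0.01, 0, 0.085], [0, 0, 0, 0, 0.085], [0, 0, 0, 0, 0.085]]])

```text
time: 8.55
tool_pos: [470.7, 203.8, 216.8]
tcp_rot: [179.9, -0.0, 100.2]
ft_force: [0.9, 0.3, 1.5]
finger_gap: 85.0
grip_force: 0.0
```

Emit:
servo_tool(plan=[[[-0.002, 0, -0.002, 0, 0.085], [-0.002, 0, -0.002, 0, 0.085], [-0.0014, 0, -0.0014, 0, 0.085], [-0.001, 0, -0.001, 0, 0.085], [-0.001, 0, -0.001, 0, 0.085], [-0.0009, 0, -0.0009, 0, 0.085], [0, 0, 0, 0, 0.085], [0, 0, 0, 0, 0.085]]])

```text
time: 9.35
tool_pos: [462.0, 203.2, 206.9]
tcp_rot: [180.0, -0.0, 100.1]
ft_force: [2.0, -0.4, 1.4]
finger_gap: 85.1
grip_force: 1.0
```

```bash
python3 look.py scene c9; python3 look.py side d9; python3 look.py wrist w9; python3 auto.py c9 d9 w9
```

```text
9.4 [462.  203.2 206.9] [ 0.8 -2.3  2.9]
9.45 [462.  203.2 206.9] [ 1.1 -0.7  2. ]
9.5 [462.  203.2 206.9] [ 1.3 -0.8  1.5]
c9 phi mod 72: -2.0 4685 59
d9 phi mod 72: 2.0 1469 -83
w9 phi mod 72: 2.0 2297 -335
```

Emit:
servo_tool(plan=[[[0.005, 0, 0.005, 0, 0.085], [0.003, 0, 0.01, 0, 0.085], [0, 0, 0.045, 0, 0.085], [0, 0, 0.045, 0, 0.085], [0, 0, 0.03, 0, 0.085], [0.02, -0.023, 0.03, 0, 0.085], [0.025, -0.035, 0.02, 0, 0.085], [0.025, -0.035, 0.005, 0, 0.085], [0, 0, 0, 0, 0.085], [0, 0, 0, 0, 0.085]]])

```text
time: 10.5
tool_pos: [540.3, 109.4, 397.2]
tcp_rot: [-180.0, -0.0, 100.0]
ft_force: [-0.1, 0.7, 0.3]
finger_gap: 84.9
grip_force: 0.0
```

Emit:
servo_tool(plan=[[[0, 0, 0, 0, 0.085], [0, 0, 0, 0, 0.085], [0, 0, 0, 0, 0.085]]])

```text
time: 10.8
tool_pos: [539.4, 111.1, 396.8]
tcp_rot: [-180.0, -0.0, 100.2]
ft_force: [0.9, -0.4, 1.0]
finger_gap: 84.8
grip_force: 0.0
```

```bash
python3 look.py wrist w10; python3 look.py scene c10; python3 look.py side d10; python3 auto.py c10 d10 w10
python3 - <<'E'
from ang import *
import cv2
P=(519.2,145.1,8.4)
for k in("w8","w10"):
    load(k);im=cv2.imread(f"pics/{k}.png").astype(float);off=[]
    for s in [(462.2,218.4),(486.1,58.8),(700.7,253.1)]:
        p=proj(k,(*s,18)); x,y=p.round().astype(int)
        w=im[y-6:y+7,x-6:x+7]; sc=w[...,0]-0.6*w[...,2];sc=np.clip(sc-np.median(sc)-.5*(sc.max()-np.median(sc)),0,None)
        yy,xx=np.mgrid[y-6:y+7,x-6:x+7]; off.append(np.array([(sc*xx).sum(),(sc*yy).sum()])/sc.sum()-p)
    o=np.mean(off,0);print(k,np.round(off,1).tolist())
    g=im.max(2)
    def capc():
        x,y=(proj(k,wp(P,84,3))+o).round().astype(int)
        w=g[y-14:y+15,x-7:x+6]<60; ys,xs=np.nonzero(w); return np.array([xs.mean()+x-7,ys.mean()+y-14]),len(xs)
    c,n=capc();
    for nm,oo in(("raw",0),("corr",o)):
        r=least_squares(lambda q:proj(k,wp(P,q[1],q[0]))+oo-c,[2,84]).x;print(nm,"cap",c.round(1),n,"phi,r",r.round(2))
E
```

```text
10.85 [539.5 111.  396.8] [-0.2 -0.3 -0.6]
10.9 [539.6 110.9 396.9] [ 0.8 -0.1  0.7]
10.95 [539.6 110.8 396.9] [-0.1 -0.1 -1. ]
c10 phi mod 72: -2.5 3528 -175
d10 phi mod 72: 0.5 1169 1
w10 phi mod 72: 0.5 7010 -400
w8 [[0.3, 0.5], [0.2, 0.1], [-0.1, -0.1]]
raw cap [311.2 149.2] 141 phi,r [ 3.04 83.09]
corr cap [311.2 149.2] 141 phi,r [ 2.97 82.92]
w10 [[0.3, 0.4], [0.3, 0.1], [-0.1, -0.1]]
raw cap [312.2 145. ] 140 phi,r [-0.44 82.97]
corr cap [312.2 145. ] 140 phi,r [-0.5 82.8]
```

The valve cap now gives an angle of −0.5°, and the other views agree to within about ±2°. The robot is clear of everything, so I'm handing in.

```bash
python3 -c "
from bench import r;print(r.hand_in())"
```

```text
the job is handed in; nothing more can be done
None
```

I turned the wheel by pushing its spokes in separate strokes, lifted the fingers clear, and handed the job in; the valve is about 0.5° from the top by the overhead camera (all views within about 2.5°), and no verdict came back.

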